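# Load the module carrier, power it and hang up the dial meter

## Task

Load the test carrier: press every circuit module that lies on the bench fully down into a bay of its own, until its two sprung catches have snapped over the module's board. Then throw the carrier's power lever all the way over to its far side, and last hang the dial meter by the window in its tab on the hook of the stand, with its dial facing outward, away from the stand's post. Leave the other things on the bench where they are and do not tip the meter over.

Things in the scene. Friction and masses are not known exactly. Their poses are not given: they have to be found in the camera images.
- module1_c (a point): plug-in module (two or three, identical, 0.14 kg): green board flange 84 x 50 x 8 mm, on it a black case 60 x 46 x 20 mm, on that a silver grip block 26 (x) x 40 (y) x 34 mm; 62 mm tall. Point: its centre, 31 mm above its underside. x along the 84 mm, z up; the same after half a turn. Pinch the block across its 26 mm; fingertips may rest on the case, 28 mm above the underside.
- module2_c (a point): plug-in module (two or three, identical, 0.14 kg): green board flange 84 x 50 x 8 mm, on it a black case 60 x 46 x 20 mm, on that a silver grip block 26 (x) x 40 (y) x 34 mm; 62 mm tall. Point: its centre, 31 mm above its underside. x along the 84 mm, z up; the same after half a turn. Pinch the block across its 26 mm; fingertips may rest on the case, 28 mm above the underside.
- module3_c (a point): plug-in module (two or three, identical, 0.14 kg): green board flange 84 x 50 x 8 mm, on it a black case 60 x 46 x 20 mm, on that a silver grip block 26 (x) x 40 (y) x 34 mm; 62 mm tall. Point: its centre, 31 mm above its underside. x along the 84 mm, z up; the same after half a turn. Pinch the block across its 26 mm; fingertips may rest on the case, 28 mm above the underside.
- bay1 (a point): middle of the floor of a bay, 10 mm above the table. A seated module's underside rests here, its 84 mm along this point's x, its centre 31 mm above this point. Any module fits any bay, either way round. Grey ridges beside it (y) leave 2 mm each side and slope at the top to guide the module in. Its catches: see the carrier.
- bay2 (a point): middle of the floor of a bay, 10 mm above the table. A seated module's underside rests here, its 84 mm along this point's x, its centre 31 mm above this point. Any module fits any bay, either way round. Grey ridges beside it (y) leave 2 mm each side and slope at the top to guide the module in. Its catches: see the carrier.
- bay3 (a point): middle of the floor of a bay, 10 mm above the table. A seated module's underside rests here, its 84 mm along this point's x, its centre 31 mm above this point. Any module fits any bay, either way round. Grey ridges beside it (y) leave 2 mm each side and slope at the top to guide the module in. Its catches: see the carrier.
- lever (a joint): the power lever's angle: 0 leaning towards the carrier's -x side (about 29 degrees from upright), 1.0 thrown fully over to its +x side; it stays where it is left and moves with about 1 N at the tip
- lever_tip (a point): centre of the black ball (26 mm across) on the power lever, a 10 mm rod 80 mm long that pivots 32 mm above the table on a grey block (70 x 50 mm, top 35 mm above the table) at carrier y = -155 mm and swings in the carrier's x-z plane; the ball stands 102 mm above the table at either end of its travel, 112 mm midway
- carrier: fixed aluminium plate 124 (x) x 300 (y) x 10 mm, three bays 64 mm apart along y (bay1 +64, bay2 0, bay3 -64 mm); origin at its underside below bay2. At each x end of a bay a sprung black catch, top about 26 mm above the bay floor, reaches 4 mm over the flange. A module just laid in stays about 20 mm too high; a press of 8 to 20 N snaps both catches over it.
- meter_tab (a point): dial meter, 0.25 kg, standing at any heading: grey box 44 (x) x 90 (y) x 76 mm tall, white dial on its +x side, dark slots on the back. On top a flat tab 12 mm thick (x): window 48 mm wide, 76 to 110 mm above the underside, then a solid strip 68 mm wide, 110 to 155 mm. Point: middle of the strip, 132.5 mm up; x points out of the dial, z up. Pinch the strip's top across its 12 mm.
- meter_front (a point): a point of the meter 100 mm straight out from the dial side and level with meter_tab (not a material point); it shows which way the dial looks
- hook_seat (a point): middle of the top of the hook's level bar (8 mm thick), 150 mm above the table; x points outward along the bar, z up. Post (30 mm wide, top 154 mm above the table) 31 mm inward; upturned end 32 mm outward, its top 162 mm above the table. Fixed foot 130 x 110 x 12 mm below. When the meter hangs, its strip's lower edge rests here, meter_tab 22 mm above this point.
- screwdriver_c (a point): bystander: screwdriver 190 mm long, lying; this point is its origin on its underside
- bottle_c (a point): bystander: white bottle 52 mm across, 110 mm tall; point about half-way up
- tape_c (a point): bystander: roll of tape, cardboard brown, 84 mm across, 25 mm tall; its centre
- tray_c (a point): bystander: open black tray 100 x 140 x 35 mm; near its centre
- cup_c (a point): bystander: white cup 68 mm across, 75 mm tall; point about half-way up
- weight_c (a point): bystander: steel block 50 mm; its centre
Mind the look-alikes: they are no part of the job. Leave any brown or red look-alike of the part that bears module1_c alone.

How it is judged:
By the outcome, as a careful person would: the job done as asked, in the order asked, and still so for the second after the job is handed in, with the robot touching nothing.
Of module1, module2, module3 only 2 to 3 are there at a start; the rules pass over those that are not, and their reading is None.
At some moment in a run one of module1, module2, module3 may be knocked a few centimetres aside while the robot is not near it.
It also fails if it takes over 210 s, if anything falls off the work surface, if the arm or the gripper's body presses on something with over 40 N, if the wrist force passes 120 N, or if a joint passes its speed limit or range.

## Robot

A 6-joint arm with a two-finger parallel gripper is mounted at the origin on the work surface. World frame = base frame: x ahead of the robot, y to its left, z up, the work surface at z = 0. Lengths are in m, angles in degrees, forces in N, time in s.
With the tool pointing down it reaches from about 0.3 to 0.775 m from the base axis. Payload 14.6 kg.
Tool frame: the origin (TCP) lies where the fingers leave the gripper's body, on its centre line; the fingertips stand 73 mm ahead of it and the grasp point (between the pads) lies ctrl.grip_point_offset ahead of it (ctrl.grip_point_offset is the distance from the TCP to the grasp point, in m); x points along the fingers, z is the direction in which the jaws open and shut, and the axes are right-handed (so a half turn about x gives the same grasp; the last joint's range is limited). The gripper opens to 85 mm and grips with 20 to 120 N. Pads are 22 mm wide; open, the fingers measure 114 mm over their backs; the gripper's body (76 mm by 85 mm) begins 54 mm behind the grasp point. The pads swing forward as they close: fully open they stand 13 mm farther back than shut.
Start: joints at [-75.092, 17.183, 87.147, -0, 75.671, -3.816], TCP at [0.177, -0.521, 0.304] pointing down, gripper open.
Joint ranges: [-173.82, 173.82], [-45.26, 126.66], [13.44, 144.39], [-59.66, 239.66], [0, 175.72], [-146.38, 146.38]. Speed limits (degrees/s): [127.2, 127.2, 147.25, 180, 180, 180].

## Interface

Orientations are given as [roll, pitch, yaw] about the fixed x, y, z axes, in that order (R = Rz(yaw) Ry(pitch) Rx(roll)).
In Python, from plant import ctrl gives the robot as it stands.
- The arm moves only by the tool jog_arm, never from a script. Its argument "plan" is a list of rows, each a list of 5 numbers: the closure, from -1 (fully open) to 1 (shut), then the shift along the world's x, y, z in cm, then the turn about the world's z in degrees. In form: [[claw, tx, ty, tz, turn], ...]. A call has 1 to 12 rows; each row is the pose to reach, as a shift and turn from the pose commanded when the call began; what a row does not reach only later rows make up. A row lasts 1/8 s, in which the tool goes at most 62.5 mm and 10.7 degrees, less where a joint would pass 70% of its speed; a pose out of reach is approached as far as the arm can. A call with a gripper value outside its range is refused whole. The fingers move at their own pace and stop on an object; the grip force is fixed at half the most. Time passes only in rows, so rows that repeat a pose let the fingers close. It gives the time, the measured TCP pose, the force and the opening at its end, in the units of the state.
- ctrl.state(): the state, without advancing time (a new reading comes with each control period).
- ctrl.grab_frame(name): name is "scene" or "top" or "wrist"; returns the picture (400x640x3 uint8, red, green, blue); there is no depth.
- ctrl.calibration(name): a dict with "fov_y" (degrees; the focal length in pixels is half the picture's height over the tangent of half this angle, whatever the lens; pixels are square), "cx", "cy" (the principal point, pixels), "T" (4x4, takes a point from camera to world coordinates). Camera axes: x right, y up, looking along -z (the intrinsics and any distortion apply to the point x, -y, -z); pixel columns grow to the right and rows downward; lengths in m; the calibration is good to about 2 mm. A picture is of the moment at which its call begins: read the wrist's pose just before it. calibration takes no time and is no camera call; for the wrist camera it gives the pose at the moment of the call.
- ctrl.finish_job(): hands the job in, once; it reports no verdict.
The state is a dict: "time": time; "joints": joint angles; "joint_velocities": joint speeds; "joint_efforts": joint torques, N m; "eef_pos": TCP position; "tool_rot": TCP orientation; "wrist_force": force on the tool from outside, world axes, zero at the start; "ft_torque": the same for the moment, N m; "grip_width": opening from 0.0 (shut) to 1.0 (fully open).
Only numpy, scipy, OpenCV 4.12 (cv2) and the standard library are available. Lean on these libraries where they do the work, as an engineer would, in place of code of your own. Each camera call takes 0.05 s, during which the arm holds its last target. There are 200 camera calls.

## Working session

There is one attempt and no reset: what is moved stays moved. The work goes in short steps, Python scripts to look and compute and a tool call to move; the robot and the scene stay as the last step left them, time stands still between calls to the robot, and variables do not carry over. Pictures are saved under pics/ and viewed, about 12 in all and at most 16, crops included, and the job is handed in when it is done.

Besides the shell and the picture viewer there is one more tool, called as name(argument=value, ...), one argument or row to a line, values as JSON. jog_arm: Moves the arm, as the interface text tells. Its arguments: {"type":"object","properties":{"plan":{"type":"array","items":{"type":"array","items":{"type":"number"}}}},"required":["plan"]}

```bash
mkdir -p pics; ls; cat > h.py <<'E'
import numpy as np, cv2, json
from plant import ctrl
def snap(name,fn):
    c=ctrl.calibration(name); im=ctrl.grab_frame(name); np.save('pics/'+fn+'.npy',im); 
    json.dump({k:(np.array(v).tolist() if not isinstance(v,str) else v) for k,v in c.items()},open('pics/'+fn+'.json','w'))
    cv2.imwrite('pics/'+fn+'.png',cv2.cvtColor(im,cv2.COLOR_RGB2BGR)); return im
def cal(fn): return json.load(open('pics/'+fn+'.json'))
def und(c,p):
    f=200/np.tan(np.radians(c['fov_y'])/2); K=np.array([[f,0,c['cx']],[0,f,c['cy']],[0,0,1]])
    d=np.array(c.get('distortion',c.get('dist',[0,0,0,0,0])),float).ravel()
    return K,d
def ray(fn,p):
    c=cal(fn);K,d=und(c,p);T=np.array(c['T'])
    q=cv2.undistortPoints(np.array([[p]],float),K,d)[0,0]
    return T[:3,3],T[:3,:3]@np.array([q[0],-q[1],-1])
def at(fn,p,z):
    o,r=ray(fn,p); return (o+r*(z-o[2])/r[2])[:3]
def proj(fn,X):
    c=cal(fn);K,d=und(c,X);T=np.array(c['T']);P=(np.atleast_2d(X)-T[:3,3])@T[:3,:3]*[1,-1,-1]
    return cv2.projectPoints(P,np.zeros(3),np.zeros(3),K,d)[0][:,0]
def crop(fn,x0,y0,x1,y1,s,out):
    im=cv2.imread('pics/'+fn+'.png')[y0:y1,x0:x1]; cv2.imwrite('pics/'+out+'.png',cv2.resize(im,None,fx=s,fy=s,interpolation=cv2.INTER_CUBIC))
E
python3 - <<'E'
from h import *
a=snap('top','top0');b=snap('scene','scene0')
for n in ('top','scene','wrist'): print(n,ctrl.calibration(n))
print(ctrl.state(),ctrl.grip_point_offset)
E
```

```text
pics
top {'fov_y': 49.710087253963536, 'cx': 319.59875723779334, 'cy': 207.1383181867752, 'T': array([[-0.00279221,  0.99161322, -0.12921078,  0.3448666 ],
       [-0.99997363, -0.00190256,  0.00700823,  0.01037286],
       [ 0.00670362,  0.12922694,  0.99159239,  1.37146992],
       [ 0.        ,  0.        ,  0.        ,  1.        ]])}
scene {'fov_y': 52.10420129677956, 'cx': 315.3171884106253, 'cy': 200.46812252592213, 'T': array([[-0.350943  , -0.58614411,  0.73025619,  1.45117152],
       [ 0.93639248, -0.22204846,  0.27177858,  0.3483995 ],
       [ 0.00285085,  0.77918519,  0.62678729,  0.88552192],
       [ 0.        ,  0.        ,  0.        ,  1.        ]])}
wrist {'fov_y': 70.58652026942127, 'cx': 322.51175856918275, 'cy': 197.12220507991134, 'T': array([[ 3.20215148e-01,  9.12985076e-01,  2.52825058e-01,
         2.40850472e-01],
       [-9.47344474e-01,  3.08837819e-01,  8.46028894e-02,
        -4.98566507e-01],
       [-8.40764068e-04, -2.66603548e-01,  9.63805915e-01,
         3.73534797e-01],
       [ 0.00000000e+00,  0.00000000e+00,  0.00000000e+00,
         1.00000000e+00]])}
{'time': 0.1, 'joints': array([-7.50908473e+01,  1.72135341e+01,  8.71750161e+01, -1.08215259e-03,
        7.56691101e+01, -3.81706953e+00]), 'joint_velocities': array([ 0.00351188, -0.13431374, -0.13954405, -0.01336828,  0.04873346,
       -0.02927455]), 'joint_efforts': array([ 2.42149930e-03, -5.44375026e+01, -3.62369835e+01, -2.43297853e-05,
        2.99158550e-03, -3.04485968e-05]), 'eef_pos': array([ 0.17652837, -0.52077488,  0.30338034]), 'tool_rot': array([177.22439763,  89.94233016, 105.95088826]), 'wrist_force': array([ 0.0903693 , -0.19854181,  0.92669152]), 'ft_torque': array([-0.01511158, -0.01474726, -0.0028651 ]), 'grip_width': 0.9999618373655214} 0.0539
```

View pics/top0.png

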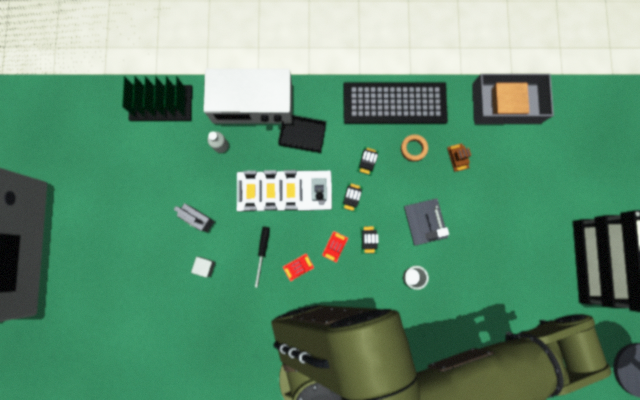

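View pics/scene0.png

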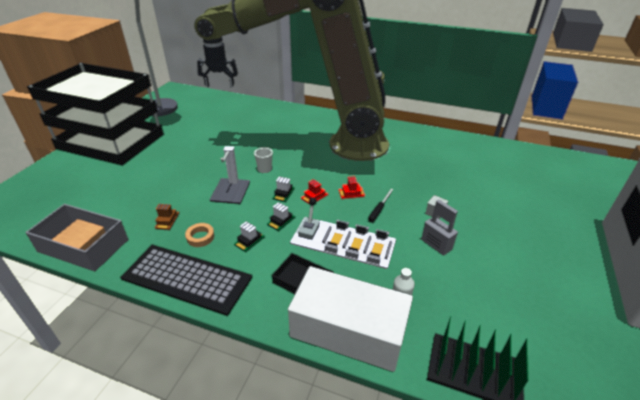

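```bash
python3 - <<'E'
from h import *
a=cv2.imread('pics/top0.png')
def c(f,x0,y0,x1,y1,s): return cv2.resize(cv2.imread(f'pics/{f}.png')[y0:y1,x0:x1],None,fx=s,fy=s,interpolation=cv2.INTER_CUBIC)
A=c('top0',165,145,395,275,3.478) # 800x452
cv2.imwrite('pics/c1.png',A)
for n,p,z in [('m1',(369,160),.06),('m2',(353,196),.06),('m3',(370,239),.06),('bay1',(250,190),.01),('bay2',(270,190),.01),('bay3',(291,190),.01),('lev',(319,190),.06),('meter',(192,215),.1),('stand',(432,218),.1)]: print(n,at('top0',p,z).round(3))
E
```

```text
m1 [ 0.663 -0.153  0.06 ]
m2 [ 0.55  -0.102  0.06 ]
m3 [ 0.418 -0.152  0.06 ]
bay1 [0.578 0.223 0.01 ]
bay2 [0.578 0.159 0.01 ]
bay3 [0.578 0.092 0.01 ]
lev [0.569 0.003 0.06 ]
meter [0.488 0.379 0.1  ]
stand [ 0.477 -0.332  0.1  ]
```

View pics/c1.png

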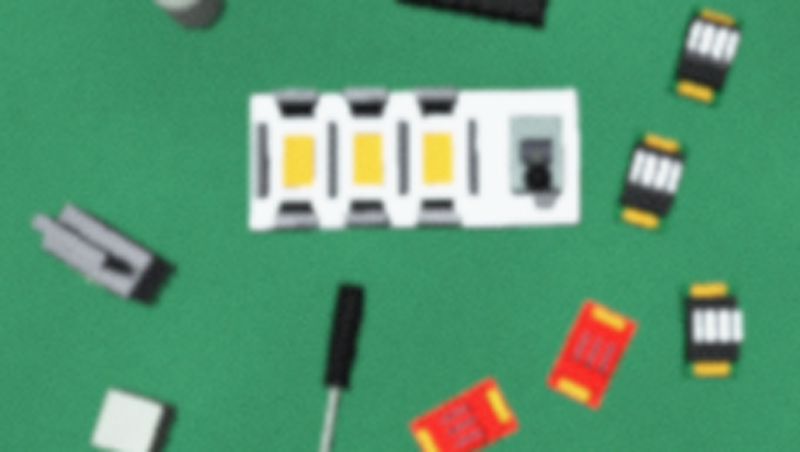

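```bash
python3 - <<'E'
from h import *
from scipy.spatial.transform import Rotation as R
s=ctrl.state(); r=R.from_euler('xyz',s['tool_rot'],degrees=True).as_matrix(); print(r.round(3))
c=ctrl.calibration('wrist')['T']; print((r.T@(c[:3,3]-s['eef_pos'])).round(4)); print((r.T@c[:3,:3]).round(3))
E
```

```text
[[-0.     0.947  0.321]
 [ 0.001  0.321 -0.947]
 [-1.     0.    -0.001]]
[-0.0702  0.0681 -0.0005]
[[-0.     0.267 -0.964]
 [-0.001  0.964  0.267]
 [ 1.     0.001  0.   ]]
```

jog_arm(
  plan=[
    [-1,5,6,3,0],
    [-1,10,12,6,0],
    [-1,15,18,8,0],
    [-1,20,24,8,0],
    [-1,25,29,8,0],
    [-1,30,34,8,0],
    [-1,35,38,8,0],
    [-1,35,38,8,0],
  ],
)

```text
time: 1.1
eef_pos: [0.5066, -0.1589, 0.3832]
tool_rot: [-82.7, 90.0, -154.0]
wrist_force: [0.1, -2.1, -0.2]
grip_width: 1.0
```

jog_arm(
  plan=[
    [-1,0,0,0,0],
    [-1,0,0,0,0],
    [-1,0,0,0,0],
  ],
)

```text
time: 1.48
eef_pos: [0.5048, -0.1616, 0.3834]
tool_rot: [-42.3, 90.0, -113.7]
wrist_force: [0.1, 0.5, -0.1]
grip_width: 0.998
```

```bash
python3 - <<'E'
from h import *
print(ctrl.state()['eef_pos']);snap('wrist','w1'); crop('w1',0,0,640,400,1.25,'w1v')
E
```

```text
[ 0.50481506 -0.16160395  0.38335507]
```

View pics/w1v.png

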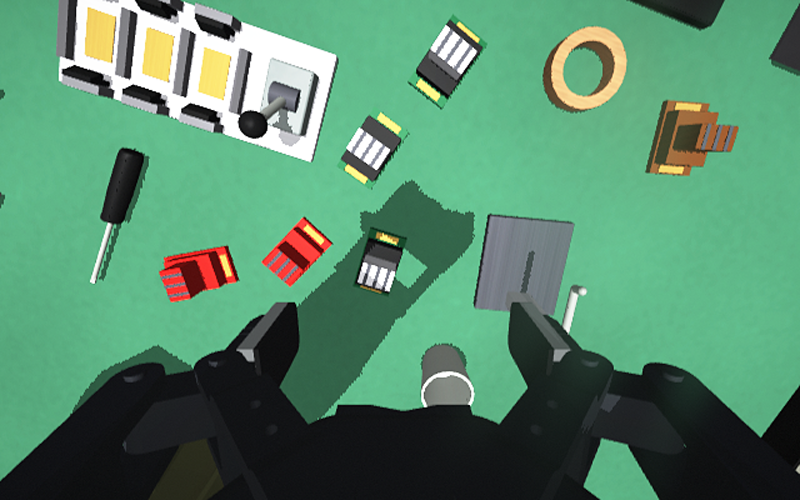

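```bash
python3 - <<'E'
from h import *
im=cv2.imread('pics/w1.png')
def g(x,y,w=30): 
    c=cv2.resize(im[y-w:y+w,x-w:x+w],(396,396) if 0 else (390,390),interpolation=cv2.INTER_CUBIC)
    for k in range(0,60,10): 
        cv2.putText(c,str(x-w+k),(int(k*6.5),10),0,.35,(0,0,255),1); cv2.putText(c,str(y-w+k),(0,int(k*6.5)+4),0,.35,(0,0,255),1); cv2.line(c,(int(k*6.5),0),(int(k*6.5),390),(120,120,120),1);cv2.line(c,(0,int(k*6.5)),(390,int(k*6.5)),(120,120,120),1)
    return c
cv2.imwrite('pics/m12.png',np.hstack([g(298,120),g(304,212)]))
hsv=cv2.cvtColor(im,cv2.COLOR_BGR2HSV)
m=cv2.inRange(hsv,(18,90,120),(35,255,255)); n,l,st,ce=cv2.connectedComponentsWithStats(m)
for i in range(1,n):
    if st[i,4]>25: print(st[i],ce[i].round(1),at('w1',ce[i],.01).round(4))
E
```

```text
[ 68   6  25  44 863] [79.5 27.8] [0.5772 0.2213 0.01  ]
[365  17  19  17  88] [374.2  25.4] [ 0.7112 -0.1678  0.01  ]
[ 441   21   60   66 1471] [470.9  53.6] [ 0.722  -0.3117  0.01  ]
[114  22  25  44 820] [125.9  43.1] [0.5785 0.1572 0.01  ]
[159  38  26  42 774] [171.   58.4] [0.5793 0.093  0.01  ]
[333  63  19  18 132] [342.1  71.6] [ 0.6409 -0.1453  0.01  ]
[540  81  21   8 128] [550.1  84.8] [ 0.7215 -0.4407  0.01  ]
[302  90  19  17 123] [310.7  98.3] [ 0.5916 -0.1135  0.01  ]
[276 131  18  16 114] [284.3 138.5] [ 0.5229 -0.0931  0.01  ]
[526 132  21   8 127] [536.2 135.2] [ 0.6511 -0.4583  0.01  ]
[243 180  16  16  90] [250.8 187.2] [ 0.4317 -0.0637  0.01  ]
[301 186  18  10  92] [309.2 190.2] [ 0.457  -0.1545  0.01  ]
[176 204   9  17  78] [180.1 211.9] [0.3538 0.0363 0.01  ]
```

View pics/m12.png

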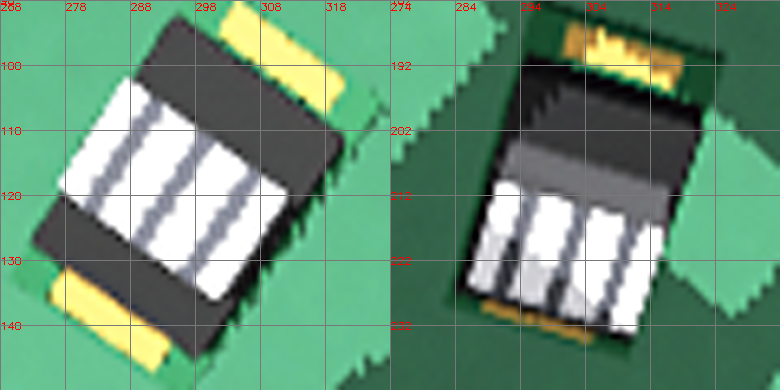

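```bash
cat >> h.py <<'E'
def blk(fn,ps,z=.062):
    """ps: corners in order, first edge p0-p1 along 40 mm"""
    P=np.array([at(fn,p,z)[:2] for p in ps]); L=[np.linalg.norm(P[i]-P[i-1]) for i in range(4)]
    u=(P[1]-P[0])+(P[2]-P[3]); a=np.degrees(np.arctan2(u[1],u[0]))
    return P.mean(0).round(4),'yaw of y axis',round(a,1),'edges',np.round(L,3)
E
python3 - <<'E'
from h import *
print('m2',blk('w1',[(288,102),(312.3,119.5),(301.1,136.5),(277.2,118.8)]))
print('m3',blk('w1',[(291.2,209.7),(316.3,216.6),(311.2,233.2),(285.5,226.6)]))
for n,c in (('m2',((310.7,98.3),(284.3,138.5))),): print(n,[at('w1',p,.008).round(4) for p in c])
E
```

```text
m2 (array([ 0.5569, -0.1045]), 'yaw of y axis', np.float64(-107.1), 'edges', array([0.026, 0.039, 0.027, 0.039]))
m3 (array([ 0.421 , -0.1561]), 'yaw of y axis', np.float64(-87.3), 'edges', array([0.028, 0.038, 0.027, 0.039]))
m2 [array([ 0.5917, -0.1134,  0.008 ]), array([ 0.5227, -0.0928,  0.008 ])]
```

jog_arm(
  plan=[
    [-1,1,1,-3,10],
    [-1,2,2,-6,20],
    [-1,3,3,-9,30],
    [-1,4,4,-12,40],
    [-1,5.2,5.8,-15,50],
    [-1,5.2,5.8,-16,54.3],
    [-1,5.2,5.8,-16,54.3],
    [-1,5.2,5.8,-16,54.3],
    [-1,5.2,5.8,-16,54.3],
  ],
)

```text
time: 2.65
eef_pos: [0.5575, -0.1031, 0.2241]
tool_rot: [2.5, 89.9, -14.6]
wrist_force: [-0.6, -0.5, 0.3]
grip_width: 1.002
```

```bash
cat >> h.py <<'E'
from scipy.spatial.transform import Rotation as R
def st():
    s=ctrl.state(); r=R.from_euler('xyz',s['tool_rot'],degrees=True).as_matrix()
    print('t',round(s['time'],2),'tcp',s['eef_pos'].round(4),'jawyaw',round(np.degrees(np.arctan2(r[1,2],r[0,2])),2),'F',s['wrist_force'].round(1),'w',round(s['grip_width'],3),'j',s['joints'].round(0))
E
python3 - <<'E'
from h import *
st(); snap('wrist','w2')
E
```

```text
t 2.65 tcp [ 0.5575 -0.1031  0.2241] jawyaw -17.07 F [-0.6 -0.5  0.3] w 1.002 j [-14.  24.  90.  -0.  67.   3.]
```

View pics/w2.png

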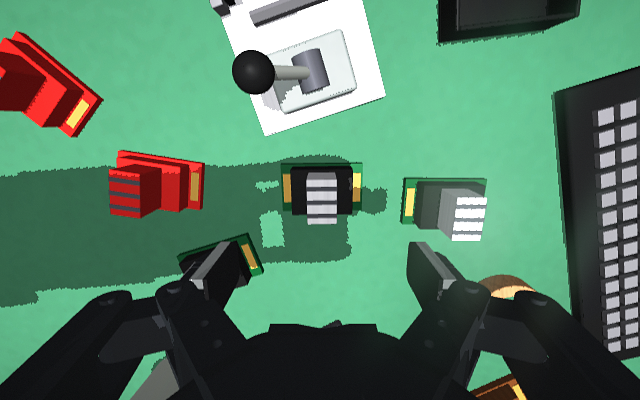

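jog_arm(
  plan=[
    [-1,0,0,-4,0],
    [-1,0,0,-8,0],
    [-1,0,0,-11,0],
    [-1,0,0,-12,0],
    [-1,0,0,-12,0],
    [0.5,0,0,-12,0],
    [1,0,0,-12,0],
    [1,0,0,-12,0],
    [1,0,0,-12,0],
    [1,0,0,-12,0],
    [1,0,0,-12,0],
    [1,0,0,-12,0],
  ],
)

```text
time: 4.2
eef_pos: [0.5577, -0.1028, 0.1039]
tool_rot: [4.2, 89.9, -12.7]
wrist_force: [0.1, -0.1, 7.1]
grip_width: 0.294
```

```bash
python3 - <<'E'
from h import *
st()
E
```

```text
t 4.2 tcp [ 0.5577 -0.1028  0.1039] jawyaw -16.98 F [ 0.1 -0.1  7.1] w 0.294 j [-14.  33.  94.   0.  53.   3.]
```

jog_arm(
  plan=[
    [1,0,0,5,0],
    [1,0,0,10,0],
    [1,0,0,14.6,0],
    [1,0,6,14.6,0],
    [1,0,12,14.6,6],
    [1,1,18,14.6,12],
    [1,2,23,14.6,17.9],
    [1,2,28,14.6,17.9],
    [1,1.95,31,14.6,17.9],
    [1,1.95,32.5,14.6,17.9],
    [1,1.95,32.5,14.6,17.9],
    [1,1.95,32.5,14.6,17.9],
  ],
)

```text
time: 5.7
eef_pos: [0.5771, 0.2211, 0.2492]
tool_rot: [-126.1, 90.0, -125.2]
wrist_force: [-0.8, 0.4, -0.8]
grip_width: 0.294
```

```bash
python3 - <<'E'
from h import *
st(); snap('wrist','w3'); crop('w3',160,0,560,300,2,'w3v')
E
```

```text
t 5.7 tcp [0.5771 0.2211 0.2492] jawyaw 0.87 F [-0.8  0.4 -0.8] w 0.294 j [18. 28. 79. -0. 73. 17.]
```

View pics/w3v.png

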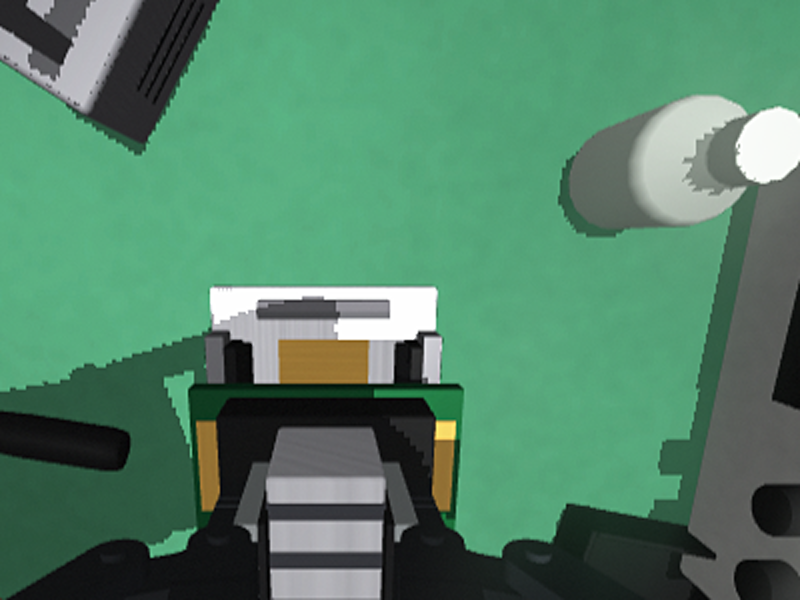

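```bash
python3 - <<'E'
from h import *
b=0.2492-0.104
print('flange bottom edge y-25', at('w3',(160+325/2,385/2),b)-[0,.025,0])
print('block top front y-20', at('w3',(160+325/2,477/2),b+.062)-[0,.020,0])
print('flange corners x', at('w3',(160+190/2,385/2),b)[0],at('w3',(160+462/2,385/2),b)[0])
print('plate corners', at('w3',(160+210/2,287/2),.01),at('w3',(160+437/2,287/2),.01),'ridge top?',at('w3',(160+325/2,300/2),.03))
E
```

```text
flange bottom edge y-25 [0.57700136 0.21909524 0.1452    ]
block top front y-20 [0.57698789 0.21984103 0.2072    ]
flange corners x 0.5340248286113315 0.6206413431766319
plate corners [0.51483512 0.26262673 0.01      ] [0.63734877 0.26435886 0.01      ] ridge top? [0.5769314  0.25867451 0.03      ]
```

jog_arm(
  plan=[
    [1,0,0.18,-3,0],
    [1,0,0.18,-7,0],
    [1,0,0.18,-10,0],
    [1,0,0.18,-11.1,0],
    [1,0,0.18,-11.1,0],
    [1,0,0.18,-11.1,0],
  ],
)

```text
time: 6.5
eef_pos: [0.5775, 0.2241, 0.1398]
tool_rot: [16.8, 89.9, 17.7]
wrist_force: [0.6, 0.4, -2.1]
grip_width: 0.294
```

jog_arm(
  plan=[
    [1,0,0,-0.4,0],
    [1,0,0,-0.8,0],
    [1,0,0,-1.2,0],
    [1,0,0,-1.2,0],
  ],
)

```text
time: 7.0
eef_pos: [0.577, 0.2242, 0.1264]
tool_rot: [29.1, 90.0, 30.1]
wrist_force: [-1.3, 0.3, 2.0]
grip_width: 0.294
```

jog_arm(
  plan=[
    [1,0,0,-0.4,0],
    [1,0,0,-0.8,0],
    [1,0,0,-1.2,0],
    [1,0,0,-1.2,0],
    [1,0,0,-1.2,0],
  ],
)

```text
time: 7.62
eef_pos: [0.577, 0.2239, 0.1139]
tool_rot: [-83.5, 90.0, -82.6]
wrist_force: [1.9, -2.4, -0.2]
grip_width: 0.29
```

```bash
python3 - <<'E'
from h import *
st()
E
```

```text
t 7.62 tcp [0.577  0.2239 0.1139] jawyaw 0.92 F [ 1.9 -2.4 -0.2] w 0.29 j [18. 38. 84. -0. 58. 17.]
```

jog_arm(
  plan=[
    [1,0,0,-0.3,0],
    [1,0,0,-0.3,0],
    [1,0,0,-0.3,0],
  ],
)

```text
time: 8.0
eef_pos: [0.5771, 0.2239, 0.1138]
tool_rot: [-26.4, 90.0, -25.5]
wrist_force: [-14.4, -10.6, 30.8]
grip_width: 0.297
```

jog_arm(
  plan=[
    [-1,0,0,0,0],
    [-1,0,0,0.3,0],
    [-1,0,0,0.3,0],
    [-1,0,0,0.3,0],
    [-1,0,0,3,0],
    [-1,0,0,7,0],
    [-1,0,0,12,0],
    [-1,0,0,17,0],
    [-1,0,-5,20,0],
    [-1,0,-10,22,0],
    [-1,0,-10,22,0],
    [-1,0,-10,22,0],
  ],
)

```text
time: 9.5
eef_pos: [0.5769, 0.1243, 0.3308]
tool_rot: [168.8, 90.0, 169.7]
wrist_force: [0.7, 0.4, -0.1]
grip_width: 1.002
```

```bash
python3 - <<'E'
from h import *
st(); snap('wrist','w4')
E
```

```text
t 9.5 tcp [0.5769 0.1243 0.3308] jawyaw 0.91 F [ 0.7  0.4 -0.1] w 1.002 j [ 9. 21. 78.  0. 81.  8.]
```

View pics/w4.png

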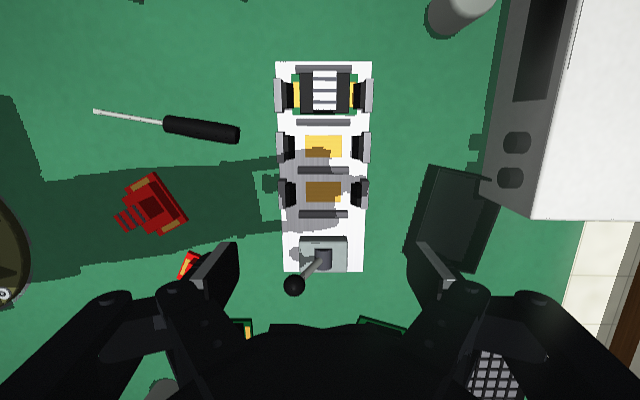

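jog_arm(
  plan=[
    [-1,0,-5,0,0],
    [-1,0,-11,0,0],
    [-1,0,-17,0,0],
    [-1,0,-22,0,0],
    [-1,-2,-27,0,0],
    [-1,-3,-31,0,0],
    [-1,-3.5,-32.5,0,0],
    [-1,-3.5,-32.5,0,0],
    [-1,-3.5,-32.5,0,0],
  ],
)

```text
time: 10.68
eef_pos: [0.5425, -0.1995, 0.3311]
tool_rot: [124.7, 90.0, 125.7]
wrist_force: [0.4, 0.1, -0.9]
grip_width: 1.003
```

```bash
python3 - <<'E'
from h import *
st(); im=cv2.cvtColor(snap('wrist','w5'),cv2.COLOR_RGB2BGR)
p=proj('w5',[[.663,-.153,.05],[.421,-.156,.05]]); print(p)
def g(p,w=30):
    x,y=np.clip(p.astype(int),w,[640-w,400-w]); s=13; print('origin',x-w,y-w)
    c=cv2.resize(im[y-w:y+w,x-w:x+w],(390,390),interpolation=cv2.INTER_CUBIC)
    for k in range(0,60,10): cv2.line(c,(int(k*6.5),0),(int(k*6.5),390),(120,120,120),1);cv2.line(c,(0,int(k*6.5)),(390,int(k*6.5)),(120,120,120),1)
    return c
t=np.hstack([g(q,30) for q in p]); cv2.imwrite('pics/m13.png',t)
E
```

```text
t 10.68 tcp [ 0.5425 -0.1995  0.3311] jawyaw 1.01 F [ 0.4  0.1 -0.9] w 1.003 j [-24.  20.  80.   0.  80. -25.]
[[421.49036357 138.98366996]
 [223.11970743 138.10302294]]
origin 391 108
origin 193 108
```

View pics/m13.png

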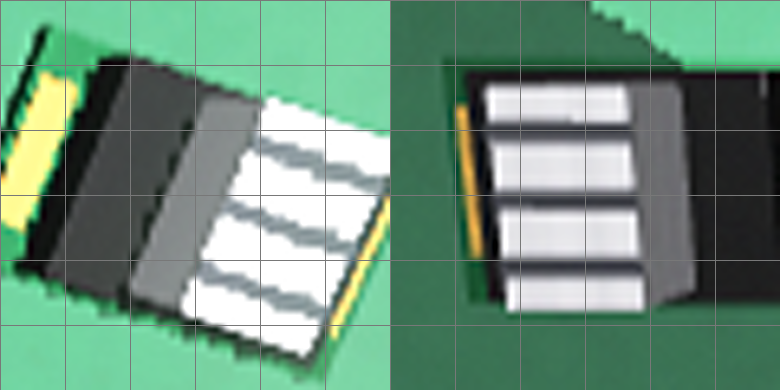

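```bash
python3 - <<'E'
from h import *
f=lambda o,ps:[(o[0]+x/6.5,o[1]+y/6.5) for x,y in ps]
print('m1',blk('w5',f((391,108),[(265,97),(180,310),(308,358),(393,143)])))
print('m3',blk('w5',f((193,108),[(95,87),(117,310),(253,310),(238,83)])))
E
```

```text
m1 (array([ 0.6754, -0.1569]), 'yaw of y axis', np.float64(-105.6), 'edges', array([0.025, 0.04 , 0.026, 0.04 ]))
m3 (array([ 0.4215, -0.1559]), 'yaw of y axis', np.float64(-89.8), 'edges', array([0.026, 0.04 , 0.025, 0.04 ]))
```

jog_arm(
  plan=[
    [-1,-4,1.5,-4,0],
    [-1,-8,3,-8,0],
    [-1,-12.1,4.35,-12,0],
    [-1,-12.1,4.35,-14,0],
    [-1,-12.1,4.35,-14,0],
    [-1,-12.1,4.35,-14,0],
  ],
)

```text
time: 11.48
eef_pos: [0.4218, -0.1573, 0.1923]
tool_rot: [-25.1, 89.9, -24.1]
wrist_force: [0.6, 0.2, -0.1]
grip_width: 1.0
```

jog_arm(
  plan=[
    [-1,0,0,-4,0],
    [-1,0,0,-7,0],
    [-1,0,0,-8.7,0],
    [-1,0,0,-8.7,0],
    [-1,0,0,-8.7,0],
    [0.5,0,0,-8.7,0],
    [1,0,0,-8.7,0],
    [1,0,0,-8.7,0],
    [1,0,0,-8.7,0],
    [1,0,0,-8.7,0],
    [1,0,0,-8.7,0],
    [1,0,0,-8.7,0],
  ],
)

```text
time: 12.98
eef_pos: [0.4212, -0.1575, 0.1046]
tool_rot: [-26.2, 90.0, -25.2]
wrist_force: [-0.5, 1.0, 5.9]
grip_width: 0.294
```

```bash
python3 - <<'E'
from h import *
st()
E
```

```text
t 12.97 tcp [ 0.4212 -0.1575  0.1046] jawyaw 0.92 F [-0.5  1.   5.9] w 0.294 j [-25.  21. 113.  -0.  46. -26.]
```

jog_arm(
  plan=[
    [1,0,0,5,0],
    [1,0,0,10,0],
    [1,0,1,14.6,0],
    [1,3,6,14.6,0],
    [1,6,11,14.6,0],
    [1,9,16,14.6,0],
    [1,12,21,14.6,0],
    [1,14,26,14.6,0],
    [1,15.7,30,14.6,0],
    [1,15.7,31.3,14.6,0],
    [1,15.7,31.3,14.6,0],
    [1,15.7,31.3,14.6,0],
  ],
)

```text
time: 14.48
eef_pos: [0.5777, 0.1545, 0.2503]
tool_rot: [-139.1, 90.0, -138.2]
wrist_force: [-0.0, 0.1, -1.7]
grip_width: 0.295
```

```bash
cat > rel.py <<'E'
from h import *
import sys
fn=sys.argv[1]; st(); snap('wrist',fn)
a=cv2.cvtColor(np.load('pics/w3.npy'),cv2.COLOR_RGB2GRAY);b=cv2.cvtColor(np.load(f'pics/{fn}.npy'),cv2.COLOR_RGB2GRAY)
T=a[205:290,285:360]
r=cv2.matchTemplate(b[185:310,275:370],T,cv2.TM_CCOEFF_NORMED); _,v,_,p=cv2.minMaxLoc(r); print('score',v,'shift cols,rows',p[0]-10,p[1]-20)
s=ctrl.state()['eef_pos']; z=s[2]-.104+.062
for dr in (0,p[1]-20): print('module rel TCP y for row',238.5+dr, at(fn,(322.5,238.5+dr),z)[1]-.02-s[1])
E
python3 rel.py w6
```

```text
t 14.47 tcp [0.5777 0.1545 0.2503] jawyaw 0.87 F [-0.   0.1 -1.7] w 0.295 j [11. 26. 83. -0. 72. 11.]
score 0.9608386158943176 shift cols,rows 0 -7
module rel TCP y for row 238.5 -0.0011552531884026773
module rel TCP y for row 231.5 0.0020705184195558834
```

jog_arm(
  plan=[
    [1,0.03,0,-3,0],
    [1,0.03,0,-7,0],
    [1,0.03,0,-10,0],
    [1,0.03,0,-11.1,0],
    [1,0.03,0,-11.1,0],
    [1,0.03,0,-11.1,0],
  ],
)

```text
time: 15.28
eef_pos: [0.5788, 0.1555, 0.1408]
tool_rot: [10.5, 89.9, 11.4]
wrist_force: [0.3, 0.2, -1.4]
grip_width: 0.295
```

jog_arm(
  plan=[
    [1,0,0,-0.4,0],
    [1,0,0,-0.8,0],
    [1,0,0,-1.2,0],
    [1,0,0,-1.2,0],
  ],
)

```text
time: 15.78
eef_pos: [0.5783, 0.1557, 0.1273]
tool_rot: [30.9, 90.0, 31.8]
wrist_force: [-1.2, 0.4, 1.2]
grip_width: 0.296
```

jog_arm(
  plan=[
    [1,0,0,-0.4,0],
    [1,0,0,-0.8,0],
    [1,0,0,-1.2,0],
    [1,0,0,-1.2,0],
    [1,0,0,-1.5,0],
    [1,0,0,-1.5,0],
  ],
)

```text
time: 16.52
eef_pos: [0.5783, 0.1556, 0.1146]
tool_rot: [-11.9, 90.0, -11.0]
wrist_force: [-15.7, -3.2, 29.4]
grip_width: 0.298
```

```bash
python3 - <<'E'
from h import *
st()
E
```

```text
t 16.52 tcp [0.5783 0.1556 0.1146] jawyaw 0.93 F [-15.7  -3.2  29.4] w 0.298 j [12. 35. 88. -0. 57. 11.]
```

jog_arm(
  plan=[
    [-1,0,0,0,0],
    [-1,0,0,0.3,0],
    [-1,0,0,0.3,0],
    [-1,0,0,0.3,0],
    [-1,0,0,3,0],
    [-1,0,0,7,0],
    [-1,0,0,12,0],
    [-1,0,-3,15,0],
    [-1,1,-8,15,-4],
    [-1,3,-13,15,-8],
    [-1,5,-18,15,-12],
    [-1,7,-23,15,-16.5],
  ],
)

```text
time: 18.02
eef_pos: [0.6487, -0.0761, 0.2622]
tool_rot: [93.7, 90.0, 78.0]
wrist_force: [0.2, 0.8, 1.1]
grip_width: 1.0
```

jog_arm(
  plan=[
    [-1,2,-5,0,0],
    [-1,2.7,-8,0,0],
    [-1,2.7,-8.3,0,0],
    [-1,2.7,-8.3,0,0],
    [-1,2.7,-8.3,0,0],
  ],
)

```text
time: 18.65
eef_pos: [0.6752, -0.1562, 0.2625]
tool_rot: [39.0, 90.0, 23.5]
wrist_force: [-0.6, 0.2, 0.4]
grip_width: 1.0
```

```bash
python3 - <<'E'
from h import *
st(); im=cv2.cvtColor(snap('wrist','w7'),cv2.COLOR_RGB2BGR)
c,a=np.array([.6754,-.1569]),np.radians(-15.6)
X=np.array([np.r_[c+np.array([[np.cos(a),-np.sin(a)],[np.sin(a),np.cos(a)]])@v,.062] for v in [(-.013,-.02),(.013,-.02),(.013,.02),(-.013,.02)]])
p=proj('w7',X);print(p.round(1)); big=cv2.resize(im[60:310,170:480],None,fx=2.4,fy=2.4,interpolation=cv2.INTER_CUBIC)
cv2.polylines(big,[((p-[170,60])*2.4).astype(int)],True,(255,0,255),1); cv2.imwrite('pics/w7v.png',big)
E
```

```text
t 18.65 tcp [ 0.6752 -0.1562  0.2625] jawyaw -15.5 F [-0.6  0.2  0.4] w 1.0 j [-16.  38.  63.   0.  79.  -1.]
[[309.7 210.4]
 [335.5 210.4]
 [336.1 171.2]
 [309.3 171.1]]
```

View pics/w7v.png

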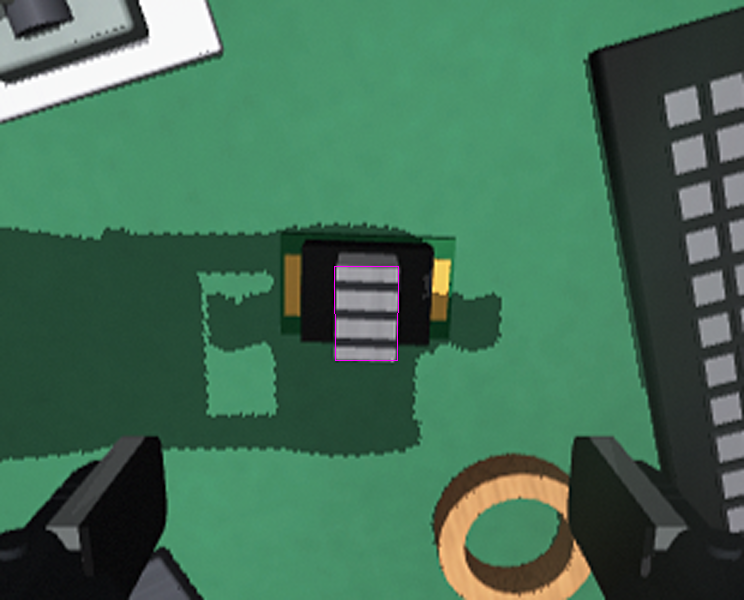

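jog_arm(
  plan=[
    [-1,0,0,-5,0],
    [-1,0,0,-10,0],
    [-1,0,0,-14,0],
    [-1,0,0,-15.8,0],
    [-1,0,0,-15.8,0],
    [0.5,0,0,-15.8,0],
    [1,0,0,-15.8,0],
    [1,0,0,-15.8,0],
    [1,0,0,-15.8,0],
    [1,0,0,-15.8,0],
    [1,0,0,-15.8,0],
    [1,0,0,-15.8,0],
  ],
)

```text
time: 20.2
eef_pos: [0.6756, -0.1575, 0.1052]
tool_rot: [-0.3, 89.9, -15.8]
wrist_force: [-0.5, 0.5, 5.7]
grip_width: 0.297
```

```bash
python3 - <<'E'
from h import *
st()
E
```

```text
t 20.2 tcp [ 0.6756 -0.1575  0.1052] jawyaw -15.58 F [-0.5  0.5  5.7] w 0.297 j [-16.  47.  69.   0.  64.  -1.]
```

jog_arm(
  plan=[
    [1,0,0,5,0],
    [1,0,0,10,0],
    [1,0,1,14.6,0],
    [1,-2,5,14.6,4],
    [1,-4,10,14.6,8],
    [1,-6,15,14.6,12],
    [1,-8,20,14.6,16.5],
    [1,-9.6,23.5,14.6,16.5],
    [1,-9.6,25,14.6,16.5],
    [1,-9.6,25,14.6,16.5],
    [1,-9.6,25,14.6,16.5],
    [1,-9.6,25,14.6,16.5],
  ],
)

```text
time: 21.7
eef_pos: [0.5795, 0.0916, 0.2501]
tool_rot: [-160.4, 90.0, -159.6]
wrist_force: [-0.4, -0.7, -2.3]
grip_width: 0.296
```

```bash
python3 rel.py w8
```

```text
t 21.7 tcp [0.5795 0.0916 0.2501] jawyaw 0.85 F [-0.4 -0.7 -2.3] w 0.296 j [ 5. 25. 85. -0. 71.  5.]
score 0.9497494101524353 shift cols,rows 0 -6
module rel TCP y for row 238.5 -0.0014082802298817781
module rel TCP y for row 232.5 0.0013618815490533814
```

jog_arm(
  plan=[
    [1,0,-0.05,-3,0],
    [1,0,-0.05,-7,0],
    [1,0,-0.05,-10,0],
    [1,0,-0.05,-11.1,0],
    [1,0,-0.05,-11.1,0],
    [1,0,-0.05,-11.1,0],
  ],
)

```text
time: 22.5
eef_pos: [0.5798, 0.0921, 0.1407]
tool_rot: [4.1, 89.9, 5.1]
wrist_force: [0.5, -0.4, -1.1]
grip_width: 0.295
```

jog_arm(
  plan=[
    [1,0,0,-0.4,0],
    [1,0,0,-0.8,0],
    [1,0,0,-1.2,0],
    [1,0,0,-1.2,0],
  ],
)

```text
time: 23.0
eef_pos: [0.5793, 0.0921, 0.1272]
tool_rot: [22.9, 90.0, 23.9]
wrist_force: [-1.5, 0.6, 2.1]
grip_width: 0.297
```

jog_arm(
  plan=[
    [1,0,0,-0.4,0],
    [1,0,0,-0.8,0],
    [1,0,0,-1.2,0],
    [1,0,0,-1.2,0],
    [1,0,0,-1.5,0],
    [1,0,0,-1.5,0],
  ],
)

```text
time: 23.75
eef_pos: [0.5793, 0.0921, 0.1151]
tool_rot: [-11.0, 90.0, -10.1]
wrist_force: [-21.1, -2.9, 38.1]
grip_width: 0.297
```

```bash
python3 - <<'E'
from h import *
st()
E
```

```text
t 23.75 tcp [0.5793 0.0921 0.1151] jawyaw 0.93 F [-21.1  -2.9  38.1] w 0.297 j [ 5. 34. 90. -0. 56.  5.]
```

jog_arm(
  plan=[
    [-1,0,0,0,0],
    [-1,0,0,0.3,0],
    [-1,0,0,0.3,0],
    [-1,0,0,0.3,0],
    [-1,0,0,3,0],
    [-1,0,0,7,0],
    [-1,0,0,12,0],
    [-1,0,-1,17,0],
    [-1,0,-3,20,0],
    [-1,0,-3,20,0],
    [-1,0,-3,20,0],
  ],
)

```text
time: 25.12
eef_pos: [0.579, 0.0623, 0.3111]
tool_rot: [177.9, 89.9, 178.8]
wrist_force: [-0.7, 0.1, -0.5]
grip_width: 0.995
```

```bash
python3 - <<'E'
from h import *
st(); snap('wrist','w9'); crop('w9',220,20,420,270,2.4,'w9v'); snap('scene','s2')
E
```

```text
t 25.12 tcp [0.579  0.0623 0.3111] jawyaw 0.92 F [-0.7  0.1 -0.5] w 0.995 j [ 3. 21. 81.  0. 78.  2.]
```

View pics/w9v.png

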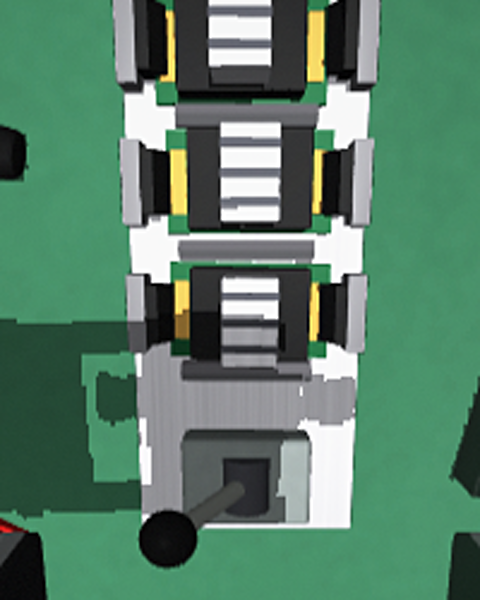

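```bash
python3 - <<'E'
from h import *
print(at('w9',(290,244.2),.102), at('w9',(220+245/2.4,20+487/2.4),.045))
E
```

```text
[ 5.45061914e-01 -8.96731779e-05  1.02000000e-01] [0.57944131 0.00322369 0.045     ]
```

jog_arm(
  plan=[
    [1,-3,-3,0,0],
    [1,-6,-6,0,0],
    [1,-8.4,-6,0,0],
    [1,-8.4,-6,-4,0],
    [1,-8.4,-6,-8,0],
    [1,-8.4,-6,-10,0],
    [1,-8.4,-6,-10,0],
  ],
)

```text
time: 26.1
eef_pos: [0.4946, 0.0025, 0.2105]
tool_rot: [174.7, 89.8, 175.7]
wrist_force: [0.3, -0.7, 0.7]
grip_width: -0.003
```

jog_arm(
  plan=[
    [1,0,-0.1,-3,0],
    [1,0,-0.1,-5.3,0],
    [1,0,-0.1,-5.3,0],
    [1,1.5,-0.1,-5.3,0],
    [1,3,-0.1,-5.3,0],
    [1,4.5,-0.1,-5.3,0],
    [1,6,-0.1,-5.3,0],
    [1,7,-0.1,-5.3,0],
    [1,8,-0.1,-5.3,0],
    [1,9,-0.1,-5.3,0],
    [1,9.6,-0.1,-5.3,0],
    [1,9.6,-0.1,-5.3,0],
  ],
)

```text
time: 27.6
eef_pos: [0.5912, 0.0011, 0.1591]
tool_rot: [177.5, 89.9, 178.4]
wrist_force: [-3.2, -0.3, 1.0]
grip_width: 0.001
```

```bash
python3 - <<'E'
from h import *
st()
E
```

```text
t 27.6 tcp [0.5912 0.0011 0.1591] jawyaw 0.92 F [-3.2 -0.3  1. ] w 0.001 j [-3. 31. 88. -0. 61. -4.]
```

Push a few millimetres more until the stop shows in the force.

jog_arm(
  plan=[
    [1,0.2,0,0,0],
    [1,0.4,0,0,0],
    [1,0.4,0,0,0],
  ],
)

```text
time: 27.98
eef_pos: [0.5928, 0.0011, 0.1588]
tool_rot: [178.4, 89.5, 179.4]
wrist_force: [-31.5, -1.0, 14.1]
grip_width: -0.002
```

jog_arm(
  plan=[
    [1,0.2,0,0,0],
    [1,0.3,0,0,0],
    [1,0.3,0,0,0],
  ],
)

```text
time: 28.35
eef_pos: [0.594, 0.0011, 0.1587]
tool_rot: [178.5, 89.1, 179.5]
wrist_force: [-51.8, -1.5, 25.6]
grip_width: 0.001
```

jog_arm(
  plan=[
    [1,-2,0,0,0],
    [1,-4,0,0,0],
    [1,-5,0,5,0],
    [1,-5,0,10,0],
    [-1,-5,0,15,0],
    [-1,-5,3,20,0],
    [-1,-7,8,22,0],
    [-1,-9,13,22,0],
    [-1,-11,18,22,0],
    [-1,-12,23,22,0],
    [-1,-12.5,28,22,0],
    [-1,-13,32,22,0],
  ],
)

```text
time: 29.85
eef_pos: [0.4677, 0.323, 0.3795]
tool_rot: [32.5, 90.0, 33.5]
wrist_force: [0.4, -0.7, -0.5]
grip_width: 0.999
```

jog_arm(
  plan=[
    [-1,0,0,0,0],
    [-1,0,0,0,0],
    [-1,0,0,0,0],
  ],
)

```text
time: 30.22
eef_pos: [0.4686, 0.3202, 0.3795]
tool_rot: [18.9, 90.0, 19.8]
wrist_force: [0.1, -0.5, -0.0]
grip_width: 1.001
```

```bash
python3 - <<'E'
from h import *
st(); snap('wrist','w10'); crop('w10',0,0,640,400,1.25,'w10v'); snap('top','top1'); snap('scene','s3')
E
```

```text
t 30.23 tcp [0.4686 0.3202 0.3795] jawyaw 0.86 F [ 0.1 -0.5 -0. ] w 1.001 j [31. 17. 78. -0. 86. 30.]
```

View pics/w10v.png

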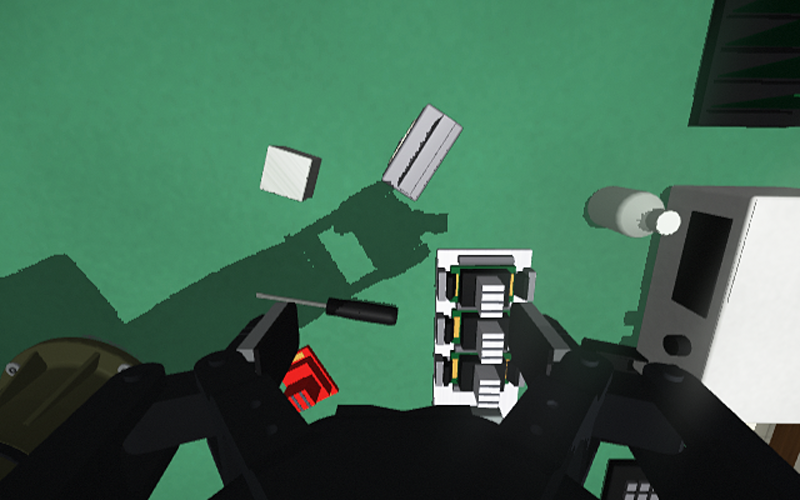

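```bash
python3 - <<'E'
from h import *
def g(fn,x0,y0,w,h,s):
    c=cv2.resize(cv2.imread(f'pics/{fn}.png')[y0:y0+h,x0:x0+w],(400,300),interpolation=cv2.INTER_CUBIC)
    for k in range(0,w,10): cv2.line(c,(int(k*400/w),0),(int(k*400/w),4),(0,0,255),1)
    for k in range(0,h,10): cv2.line(c,(0,int(k*300/h)),(4,int(k*300/h)),(0,0,255),1)
    return c
t=np.vstack([np.hstack([g('s3',400,192,80,60,5),g('w10',300,80,80,60,5)]),np.hstack([g('scene0',192,145,80,60,5),g('w1',370,165,100,75,4)])])
cv2.imwrite('pics/mt.png',t)
E
```

```text
(no output)
```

View pics/mt.png

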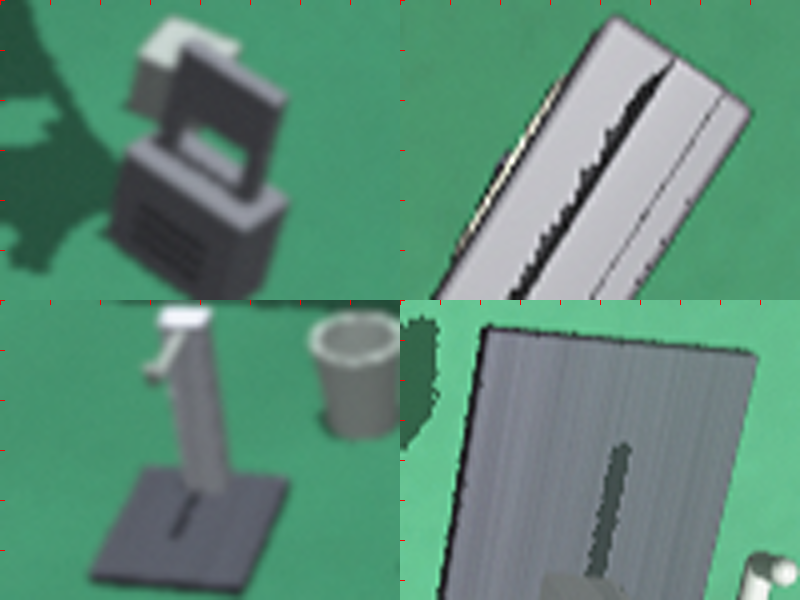

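```bash
python3 - <<'E'
from h import *
P=np.array([at('w10',p,.076)[:2] for p in [(342.4,83),(370,102.4),(332,160),(306.4,142.4)]]); c=P.mean(0)
print(P.round(4),c.round(4),[np.linalg.norm(P[i]-P[i-1]).round(4) for i in range(4)])
u=P[0]-P[3]+P[1]-P[2]; u/=np.linalg.norm(u); n=np.array([-u[1],u[0]]); print('long yaw',np.degrees(np.arctan2(u[1],u[0])),'dial dir',n,np.degrees(np.arctan2(n[1],n[0])))
for z in (.155,): print(proj('w10',[np.r_[c+s*.034*u+t*.006*n,z] for s,t in ((1,1),(1,-1),(-1,1),(-1,-1))]).round(1))
# stand, w1 panel origin (370,165) scale 4 ; scene0 panel origin (192,145) scale 5
w=lambda x,y:(370+(x-400)/4,165+(y-300)/4); s=lambda x,y:(192+x/5,145+(y-300)/5)
print('foot w1 top corners',at('w1',w(487,325),.012),at('w1',w(757,352),.012))
print('foot scene corners',[at('scene0',s(*q),.012).round(3) for q in ((147,468),(290,482),(243,585),(92,577))])
print('post top scene',[at('scene0',s(*q),.154).round(3) for q in ((160,310),(211,310),(207,326),(157,326))])
def tri(a,b):
    (o1,r1),(o2,r2)=a,b; A=np.c_[r1,-r2]; t=np.linalg.lstsq(A,o2-o1,rcond=None)[0]; p,q=o1+t[0]*r1,o2+t[1]*r2; return ((p+q)/2).round(4),np.linalg.norm(p-q).round(4)
print('hook end top', tri(ray('w1',w(785,572)),ray('scene0',s(152,366))), at('w1',w(785,572),.162),at('scene0',s(152,366),.162))
crop('top0',385,185,465,255,8,'st_top')
E
```

```text
[[0.4922 0.4313]
 [0.5276 0.409 ]
 [0.4815 0.3359]
 [0.4477 0.3584]] [0.4872 0.3837] [np.float64(0.0854), np.float64(0.0418), np.float64(0.0864), np.float64(0.0407)]
long yaw 58.17561183771189 dial dir [-0.84966832  0.52731751] 148.1756118377119
[[355.5  90.3]
 [365.6  97.3]
 [318.4 149.3]
 [328.1 155.6]]
foot w1 top corners [ 0.5285235  -0.26873136  0.012     ] [ 0.55269546 -0.3747166   0.012     ]
foot scene corners [array([ 0.436, -0.395,  0.012]), array([ 0.414, -0.29 ,  0.012]), array([ 0.531, -0.264,  0.012]), array([ 0.56 , -0.364,  0.012])]
post top scene [array([ 0.437, -0.361,  0.154]), array([ 0.425, -0.329,  0.154]), array([ 0.444, -0.321,  0.154]), array([ 0.456, -0.353,  0.154])]
hook end top (array([ 0.5031, -0.3302,  0.1571]), np.float64(0.0044)) [ 0.50440783 -0.32955982  0.162     ] [ 0.51046538 -0.32281278  0.162     ]
```

View pics/st_top.png

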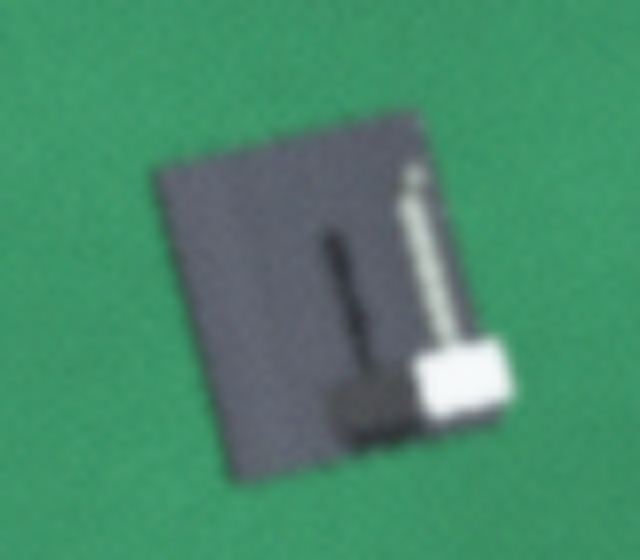

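```bash
python3 - <<'E'
from h import *
t=lambda x,y:(385+x/8,185+y/8)
pc=at('top0',t(465,378),.154)[:2]; e=at('top0',t(412,182),.160)[:2]
print('post top corners',[at('top0',t(*q),.154)[:2].round(4) for q in ((412,352),(500,338),(516,400),(430,420))])
b=at('top0',t(450,335),.150)[:2]
d=e-pc; yaw=np.degrees(np.arctan2(d[1],d[0])); print('post',pc.round(4),'end',e.round(4),'len',np.linalg.norm(d),'yaw',yaw,'bar start',b.round(4))
F=[at('top0',t(*q),.012)[:2] for q in ((160,165),(418,113),(490,425),(238,482))]
print('foot',np.round(F,4)); f=F[0]-F[3]+F[1]-F[2]; print('foot yaw',np.degrees(np.arctan2(f[1],f[0])),'foot c',np.mean(F,0).round(4))
s=ctrl.state(); print(s['eef_pos'])
E
```

```text
post top corners [array([ 0.4405, -0.3289]), array([ 0.4454, -0.3603]), array([ 0.4234, -0.3651]), array([ 0.4164, -0.3344])]
post [ 0.4312 -0.3473] end [ 0.5003 -0.3295] len 0.0713725457200137 yaw 14.448827571086461 bar start [ 0.4468 -0.3438]
foot [[ 0.5263 -0.2709]
 [ 0.5471 -0.3745]
 [ 0.4227 -0.3982]
 [ 0.4006 -0.2981]]
foot yaw 11.487465719873198 foot c [ 0.4742 -0.3354]
[0.46847429 0.32046076 0.37950108]
```

jog_arm(
  plan=[
    [-1,0,1,0,10.5],
    [-1,0,2,0,21],
    [-1,0,3,0,31.5],
    [-1,0,4,0,42],
    [-1,0,5,0,52.5],
    [-1,1,6,0,63],
    [-1,2,6.3,0,73.5],
    [-1,2,6.3,0,84],
    [-1,2,6.3,0,94.5],
    [-1,2,6.3,0,105],
    [-1,2,6.3,0,115.5],
    [-1,2,6.3,0,126],
  ],
)

```text
time: 31.88
eef_pos: [0.4885, 0.3837, 0.3793]
tool_rot: [-78.6, 90.0, 48.7]
wrist_force: [-0.2, -0.1, 0.4]
grip_width: 1.0
```

jog_arm(
  plan=[
    [-1,0,0,0,10.5],
    [-1,-0.1,0,-3,21.3],
    [-1,-0.1,0,-7,21.3],
    [-1,-0.1,0,-9,21.3],
    [-1,-0.1,0,-9,21.3],
    [-1,-0.1,0,-9,21.3],
  ],
)

```text
time: 32.62
eef_pos: [0.4876, 0.3841, 0.2906]
tool_rot: [-114.4, 89.9, 33.8]
wrist_force: [-0.6, -0.4, -0.7]
grip_width: 0.999
```

```bash
python3 - <<'E'
from h import *
st(); im=cv2.cvtColor(snap('wrist','w11'),cv2.COLOR_RGB2BGR)
c=np.array([.4872,.3837]);a=np.radians(58.18);u=np.array([np.cos(a),np.sin(a)]);n=np.array([-u[1],u[0]])
p=proj('w11',[np.r_[c+s*.034*u+t*.006*n,.155] for s,t in ((1,1),(1,-1),(-1,-1),(-1,1))]);print(p.round(1))
x0,y0,x1,y1=190,60,450,260; big=cv2.resize(im[y0:y1,x0:x1],None,fx=3,fy=3,interpolation=cv2.INTER_CUBIC)
cv2.polylines(big,[((p-[x0,y0])*3).astype(int)],True,(255,0,255),1); cv2.imwrite('pics/w11v.png',big)
E
```

```text
t 32.62 tcp [0.4876 0.3841 0.2906] jawyaw 148.21 F [-0.6 -0.4 -0.7] w 0.999 j [  35.   27.   76.   -0.   77. -113.]
[[330.4 249.3]
 [315.4 249.3]
 [314.7 164.5]
 [331.1 164.5]]
```

View pics/w11v.png

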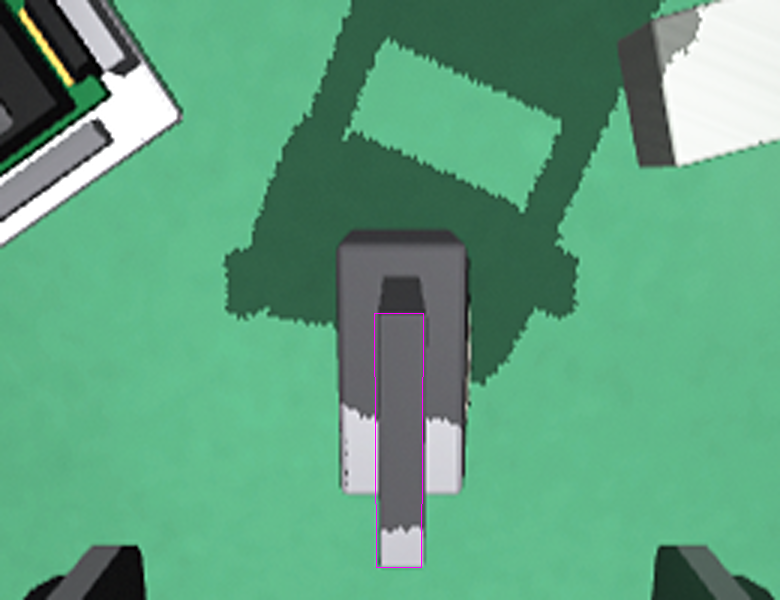

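jog_arm(
  plan=[
    [-1,0,0,-4,0],
    [-1,0,0,-7.5,0],
    [-1,0,0,-9,0],
    [-1,0,0,-9,0],
    [-1,0,0,-9,0],
    [0.3,0,0,-9,0],
    [1,0,0,-9,0],
    [1,0,0,-9,0],
    [1,0,0,-9,0],
    [1,0,0,-9,0],
    [1,0,0,-9,0],
    [1,0,0,-9,0],
  ],
)

```text
time: 34.17
eef_pos: [0.4873, 0.3842, 0.1995]
tool_rot: [-102.2, 90.0, 46.1]
wrist_force: [0.4, -0.2, 2.2]
grip_width: 0.127
```

jog_arm(
  plan=[
    [1,0,0,1,0],
    [1,0,0,4,0],
    [1,0,0,8,0],
    [1,0,0,12,0],
    [1,0,0,15,0],
    [1,0,0,15,0],
    [1,0,0,15,0],
  ],
)

```text
time: 35.05
eef_pos: [0.4871, 0.3839, 0.3477]
tool_rot: [67.2, 89.9, -144.6]
wrist_force: [-0.4, -0.6, -2.3]
grip_width: 0.134
```

```bash
python3 - <<'E'
from h import *
st()
E
```

```text
t 35.05 tcp [0.4871 0.3839 0.3477] jawyaw 148.22 F [-0.4 -0.6 -2.3] w 0.134 j [  35.   25.   71.   -0.   84. -113.]
```

jog_arm(
  plan=[
    [1,0.4,-3,0,-5],
    [1,0.8,-7,0,-14],
    [1,1.2,-11,0,-23],
    [1,1.6,-15,0,-32],
    [1,2,-19,0,-41],
    [1,2.4,-23,0,-50],
    [1,2.8,-27,0,-59],
    [1,3.2,-31,0,-68],
    [1,3.6,-35,0,-77],
    [1,4,-39,0,-86],
    [1,4.4,-42,0,-94],
    [1,4.4,-42,0,-94],
  ],
)

```text
time: 36.55
eef_pos: [0.531, -0.0375, 0.3476]
tool_rot: [122.7, 89.8, 176.7]
wrist_force: [0.1, 0.4, -2.1]
grip_width: 0.129
```

jog_arm(
  plan=[
    [1,0.5,-4,0,-9],
    [1,1,-8,0,-18],
    [1,1.5,-12,0,-27],
    [1,2,-16,0,-36],
    [1,2.5,-20,0,-41.2],
    [1,2.8,-24,0,-41.2],
    [1,2.8,-27,0,-41.2],
    [1,2.8,-28.1,0,-41.2],
    [1,2.8,-28.1,0,-41.2],
    [1,2.8,-28.1,0,-41.2],
    [1,2.8,-28.1,0,-41.2],
  ],
)

```text
time: 37.92
eef_pos: [0.5595, -0.3159, 0.3495]
tool_rot: [-2.1, 90.0, 11.0]
wrist_force: [-0.2, -0.1, -2.6]
grip_width: 0.129
```

```bash
python3 - <<'E'
from h import *
st()
E
```

```text
t 37.92 tcp [ 0.5595 -0.3159  0.3495] jawyaw 13.1 F [-0.2 -0.1 -2.6] w 0.129 j [-33.  28.  66.   0.  86. -46.]
```

jog_arm(
  plan=[
    [1,0,0,-4,0],
    [1,0,0,-8,0],
    [1,0,0,-9.1,0],
    [1,0,0,-9.1,0],
    [1,0,0,-9.1,0],
    [1,-1.5,-0.35,-9.1,0],
    [1,-3,-0.7,-9.1,0],
    [1,-4,-0.95,-9.1,0],
    [1,-4,-0.95,-9.1,0],
    [1,-4,-0.95,-9.1,0],
  ],
)

```text
time: 39.17
eef_pos: [0.5195, -0.3264, 0.2585]
tool_rot: [-37.5, 90.0, -24.5]
wrist_force: [0.8, 1.0, -2.8]
grip_width: 0.127
```

jog_arm(
  plan=[
    [1,-1,-0.24,0,0],
    [1,-2,-0.48,0,0],
    [1,-3,-0.72,0,0],
    [1,-4,-0.95,0,0],
    [1,-4.8,-1.15,0,0],
    [1,-4.8,-1.15,0,0],
    [1,-4.8,-1.15,0,0],
  ],
)

```text
time: 40.05
eef_pos: [0.4714, -0.3379, 0.2584]
tool_rot: [-28.4, 90.0, -15.4]
wrist_force: [-0.1, -0.3, -3.0]
grip_width: 0.132
```

```bash
python3 - <<'E'
from h import *
st()
E
```

```text
t 40.05 tcp [ 0.4714 -0.3379  0.2584] jawyaw 13.02 F [-0.1 -0.3 -3. ] w 0.132 j [-39.  23.  85.   0.  72. -52.]
```

jog_arm(
  plan=[
    [1,0,0,-0.5,0],
    [1,0,0,-1,0],
    [1,0,0,-1.5,0],
    [1,0,0,-1.7,0],
    [1,0,0,-1.7,0],
    [1,0,0,-1.7,0],
  ],
)

```text
time: 40.8
eef_pos: [0.4713, -0.3379, 0.2415]
tool_rot: [-52.4, 90.0, -39.4]
wrist_force: [0.3, -0.0, -3.1]
grip_width: 0.129
```

jog_arm(
  plan=[
    [1,0,0,-0.2,0],
    [1,0,0,-0.3,0],
    [1,0,0,-0.3,0],
  ],
)

```text
time: 41.18
eef_pos: [0.4714, -0.338, 0.2392]
tool_rot: [-53.4, 89.9, -40.4]
wrist_force: [-2.9, 1.1, 5.2]
grip_width: 0.129
```

```bash
python3 - <<'E'
from h import *
st()
x=snap('wrist','w12'); a=cv2.resize(cv2.imread('pics/w12.png')[100:400,120:520],(400,300))
snap('scene','s4'); p=proj('s4',[[.471,-.337,.13]])[0].astype(int); print(p)
b=cv2.resize(cv2.imread('pics/s4.png')[p[1]-45:p[1]+45,p[0]-60:p[0]+60],(400,300),interpolation=cv2.INTER_CUBIC)
cv2.imwrite('pics/fin.png',np.vstack([np.hstack([a,b]),np.hstack([cv2.resize(cv2.imread('pics/s4.png')[130:280,280:480],(400,300)),cv2.resize(cv2.imread('pics/top1.png')[145:245,210:343],(400,300))])]))
E
```

```text
t 41.17 tcp [ 0.4714 -0.338   0.2392] jawyaw 13.02 F [-2.9  1.1  5.2] w 0.129 j [-39.  24.  86.  -0.  69. -52.]
[226 159]
```

jog_arm(
  plan=[
    [1,0,0,0.1,0],
    [0.6,0,0,0.1,0],
    [0.3,0,0,0.1,0],
    [0,0,0,0.1,0],
    [-0.5,0,0,0.1,0],
    [-1,0,0,0.1,0],
    [-1,0,0,0.1,0],
    [-1,0,0,0.1,0],
    [-1,0,0,1,0],
    [-1,0,0,3,0],
    [-1,0,0,6,0],
    [-1,0,0,9,0],
  ],
)

```text
time: 42.78
eef_pos: [0.4712, -0.3379, 0.3299]
tool_rot: [-54.8, 90.0, -41.8]
wrist_force: [0.1, -0.3, -0.2]
grip_width: 1.002
```

jog_arm(
  plan=[
    [-1,0,0,5,0],
    [-1,-3,-2,8,0],
    [-1,-6,-5,8,0],
    [-1,-9,-8,8,0],
    [-1,-9,-8,8,0],
    [-1,-9,-8,8,0],
    [-1,-9,-8,8,0],
  ],
)

```text
time: 43.65
eef_pos: [0.3819, -0.4172, 0.4085]
tool_rot: [-43.0, 90.0, -29.9]
wrist_force: [0.4, -1.0, 0.4]
grip_width: 1.005
```

```bash
python3 - <<'E'
from h import *
st()
snap('scene','s5'); snap('top','top2')
def c(f,x,y,w,h): return cv2.resize(cv2.imread(f'pics/{f}.png')[y:y+h,x:x+w],(400,300),interpolation=cv2.INTER_CUBIC)
cv2.imwrite('pics/fin.png',np.vstack([np.hstack([c('s5',176,120,100,75),c('top2',385,175,80,60)]),np.hstack([c('s5',285,190,120,90),c('top2',225,150,120,90)])]))
E
```

```text
t 43.65 tcp [ 0.3819 -0.4172  0.4085] jawyaw 13.09 F [ 0.4 -1.   0.4] w 1.005 j [-51.  16.  75.   0.  89. -64.]
```

View pics/fin.png

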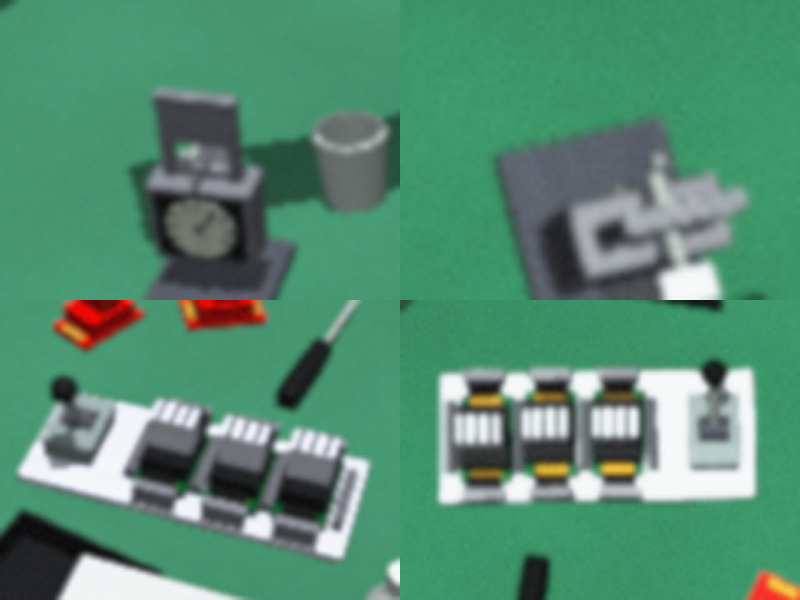

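```bash
python3 - <<'E'
from h import *
print(at('top2',(318.9,171.9),.102)); print(proj('top2',[[.620,.001,.102]]))
hs=cv2.cvtColor(cv2.imread('pics/w9.png'),cv2.COLOR_BGR2GRAY)
ctrl.finish_job()
st()
E
```

```text
[0.61679485 0.00319756 0.102     ]
[[319.6302211  170.85019033]]
the job is handed in; nothing more can be done
the job is handed in; nothing more can be done
```

The job is finished and handed in at about 44 s of robot time.

- **Modules:** All three black and silver modules are pressed into bays 1 to 3. At each press the tool stopped at the seated height, with 29–38 N upward at the wrist. The pictures show the catches over both ends of each board.
- **Lever:** I pushed it over to the +x side until it met its stop, with about 52 N sideways at the wrist. I measured the ball at x = 0.617 m against an expected 0.620 m. That is about one pixel in the top camera, so within the error of reading it.
- **Meter:** It hangs on the hook by its tab window. Contact came at tool height 0.2392 m, as predicted. After release, the last picture shows it hanging with the dial facing outward from the post.
- **Other things on the bench:** I did not touch the red and brown look-alikes or the bystanders. I did not check their positions again at the end.

None of my checks failed.

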